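Seat a new water-filter cartridge in the clear bay

TASK

The steam oven's filter head has three cartridge bays; deep in two of them the broken-off foot of a spent cartridge is still lying, and only one is clear. Lower the new cartridge slowly into the bays to feel which one is clear, without ever forcing it against a leftover, then press it down there past the spring catches until it is fully home, and let go of it. Leave the bowl, the napkins and the jar where they are.

Things in the scene. Friction and masses are not known exactly. Their poses are not given: they have to be found in the camera images.
- cartridge_mid (a point): Centre (half-way up, z along the axis to the cap) of the new cartridge: round, white with grey foot and cap, 32 mm across, 130 mm long, 150 to 300 g, standing on its foot, whose rim is bevelled. A rib 38 mm across rings it 65 mm above the foot, bevelled from 58 to 67 mm. Hold it by the plain part, 40 mm above this point, so that the fingers stay clear of the catches.
- filter_block: The fixed filter head: grey block 90 mm (x) by 210 mm (y) by 80 mm high; origin at the centre of its underside. Three round bays open in its top, 65 mm apart along y, 34 mm across. On the +x and -x side of each mouth stands a spring catch: steel housing 26 to 42 mm off the bay's axis, 17 mm high, with an 8 mm ball facing the axis. Never load the head with more than 25 N.
- bay_a (a point): Centre of the mouth of the bay at the block's +y end, on its top face; axes as the block's. In the clear bay (any of the three) a flat grey seal disc lies on the floor, its top 56 mm below the mouth (the floors of all bays are sprung and yield 1 mm per 4 N, 5 mm at most): the cartridge is fully home when its foot rests there, its centre then 9 mm above the mouth.
- bay_b (a point): Centre of the mouth of the middle bay; axes as the block's. In each of the two bays that are not clear a loose grey leftover foot, 31 mm across, lies on the floor, its flat top 34 mm below the mouth: there the cartridge is stopped 22 mm short of home.
- bay_c (a point): Centre of the mouth of the bay at the block's -y end; axes as the block's. In a clear bay the cartridge goes down freely until its rib meets the catch balls about 11 mm short of home. They resist a push of roughly 4 to 10 N until about 5 mm short of home, then snap over the rib and hold it.
- bowl: Bystander: steel mixing bowl, 120 mm across, 60 mm high; origin at the centre of its underside.
- napkins: Bystander: pack of white napkins 160 x 110 x 50 mm; origin at the centre of its underside.
- jar: Bystander: lidded glass jar, 64 mm across, 85 mm high; origin at the centre of its underside.
Not all that is in view belongs to the job. Of the things shaped like the part that bears cartridge_mid, the white one is meant.

How it is judged:
By the outcome, as a careful person would: the job done as asked, in the order asked, and still so for the second after the job is handed in, with the robot touching nothing.
It also fails if it takes over 61 s, if anything falls off the work surface, if the arm or the gripper's body presses on something with over 40 N, if the wrist force passes 120 N, or if a joint passes its speed limit or range.

ROBOT

A 6-joint arm with a two-finger parallel gripper is mounted at the origin on the work surface. World frame = base frame: x ahead of the robot, y to its left, z up, the work surface at z = 0. Lengths are in m, angles in rad, forces in N, time in s.
With the tool pointing down it reaches from about 0.375 to 0.975 m from the base axis. Payload 3.8 kg.
Tool frame: the origin (TCP) lies on the mounting face of the last link; the fingertips stand 173 mm ahead of it and the grasp point (between the pads) lies 155 mm ahead of it; z points along the fingers, y is the direction in which the jaws open and shut (so a half turn about z gives the same grasp; the last joint's range is limited). The gripper opens to 85 mm and grips with 20 to 120 N. Pads are 22 mm wide; open, the fingers measure 114 mm over their backs; the gripper's body (76 mm by 85 mm) begins 54 mm behind the grasp point. The pads swing forward as they close: fully open they stand 13 mm farther back than shut.
Start: joints at [-1.329, 0.264, 1.604, -0, 1.274, -0.037], TCP at [0.186, -0.649, 0.405] pointing down, gripper open.
Joint ranges: [-2.63, 2.63], [-0.94, 2.18], [0.31, 2.57], [-1.31, 4.45], [0, 2.66], [-2.55, 2.55]. Speed limits (rad/s): [2.57, 2.57, 3.14, 3.14, 3.14, 3.14].

INTERFACE

Orientations are given as a rotation vector (axis times angle).
In Python, from workcell import bot gives the robot as it stands.
- The arm moves only by the shell command python3 -m jog 'ROWS' [FORCE]. ROWS is JSON, a list that holds one entry, the list of rows, each a list of 7 numbers: the closure, from 0 (fully open) to 1 (shut), then the shift along the tool's x, y, z in cm, then the turn, a rotation vector about the tool's x, y, z in rad. A call has 1 to 12 rows; each row is the pose to reach, as a shift and turn from the pose commanded when the call began, along the tool's axes at that moment; what a row does not reach only later rows make up. A row lasts 1/8 s, in which the tool goes at most 62.5 mm and 10.7 degrees, less where a joint would pass 70% of its speed; a pose out of reach is approached as far as the arm can. A call with a gripper value outside its range is refused whole. The fingers move at their own pace and stop on an object; FORCE is the grip in N (left out, the last holds). Time passes only in rows, so rows that repeat a pose let the fingers close. It gives the time, the measured TCP pose, the force and the opening at its end, in the units of the state.
- bot.read_state(): the state, without advancing time (a new reading comes with each control period).
- bot.read_camera(name): name is "scene" or "top" or "wrist"; returns the picture (384x512x3 uint8, red, green, blue); there is no depth.
- bot.camera_model(name): a dict with "intrinsics" (3x3 intrinsics, pixels), "rvec" (rotation vector, rad) and "tvec" (3), from world to camera coordinates, as OpenCV has them. Camera axes: x right, y down, z forward; pixel columns grow to the right and rows downward; lengths in m; the calibration is good to about 2 mm. The wrist camera is an equidistant fisheye: a pixel r from the principal point sees the ray r / f radians off the axis. A picture is of the moment at which its call begins: read the wrist's pose just before it. camera_model takes no time and is no camera call; for the wrist camera it gives the pose at the moment of the call.
- bot.finish_job(): hands the job in, once; it reports no verdict.
The state is a dict: "time": time; "q": joint angles; "joint_vel": joint speeds; "joint_torque": joint torques, N m; "tool_pos": TCP position; "tcp_rot": TCP orientation; "wrist_force": force on the tool from outside, world axes, zero at the start; "torque": the same for the moment, N m; "width": opening from 0.0 (shut) to 1.0 (fully open).
Only numpy, scipy, OpenCV 4.12 (cv2) and the standard library are available. Lean on these libraries where they do the work, as an engineer would, in place of code of your own. Each camera call takes 0.05 s, during which the arm holds its last target.

## Working session

There is one attempt and no reset: what is moved stays moved. The work goes in short steps, Python scripts to look and compute and a shell command to move; the robot and the scene stay as the last step left them, time stands still between calls to the robot, and variables do not carry over. Pictures are saved under pics/ and viewed, and the job is handed in when it is done.

```bash
ls; mkdir -p pics; cat > h.py <<'E'
import numpy as np, cv2
from workcell import bot
def save(name,fn):
    im=bot.read_camera(name); cv2.imwrite('pics/'+fn,im[:,:,::-1]); return im
E
python3 - <<'E'
from h import *
print(bot.read_state())
for n in ("scene","top","wrist"):
    print(n,bot.camera_model(n)); save(n,n+'0.png')
E
```

```text
pics
{'time': 0.0, 'q': array([-1.32888923e+00,  2.64787736e-01,  1.60539555e+00, -3.06711446e-05,
        1.27367008e+00, -3.68661406e-02]), 'joint_vel': array([-0.00042293,  0.00133808,  0.00022751,  0.00057348,  0.00228554,
        0.00132438]), 'joint_torque': array([ 9.38854464e-04, -5.15109444e+01, -3.67318261e+01,  8.58527005e-05,
        1.30883619e-02,  6.18422050e-06]), 'tool_pos': array([ 0.18567768, -0.64860527,  0.40332662]), 'tcp_rot': array([-3.10889755e+00, -4.36181382e-01,  4.08942703e-04]), 'wrist_force': array([ 0.05653837, -0.13317805, -0.21411726]), 'torque': array([ 0.04261937, -0.0094403 , -0.04049977]), 'width': 0.9992177522806102}
scene {'intrinsics': array([[374.6781928 ,   0.        , 250.82826536],
       [  0.        , 374.6781928 , 191.57659617],
       [  0.        ,   0.        ,   1.        ]]), 'rvec': array([ 2.04181394,  1.31620171, -0.52981837]), 'tvec': array([-0.26808756, -0.34844036,  1.3418396 ])}
top {'intrinsics': array([[373.1809875 ,   0.        , 252.83712225],
       [  0.        , 373.1809875 , 191.22438082],
       [  0.        ,   0.        ,   1.        ]]), 'rvec': array([ 2.16333313, -2.16458657,  0.11541198]), 'tvec': array([0.02439833, 0.61253308, 0.85025489])}
wrist {'intrinsics': array([[297.31863964,   0.        , 256.53392086],
       [  0.        , 297.31863964, 195.08918085],
       [  0.        ,   0.        ,   1.        ]]), 'rvec': array([-2.30517223,  1.7371464 ,  0.2687035 ]), 'tvec': array([-0.67487065, -0.03859465,  0.37986609])}
```

View pics/scene0.png

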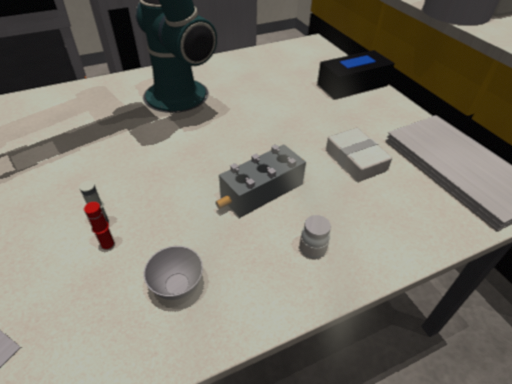

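View pics/top0.png

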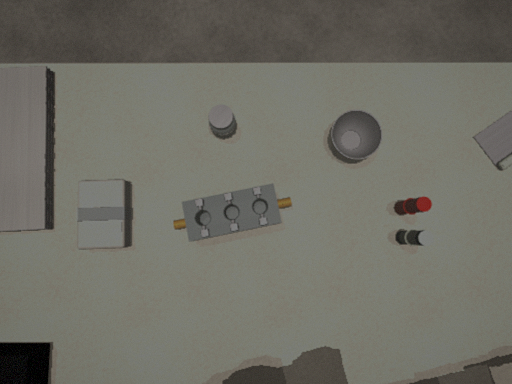

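View pics/wrist0.png

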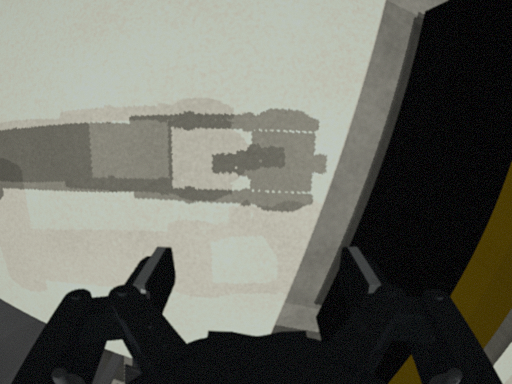

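```bash
python3 - <<'E'
import cv2, numpy as np
s=cv2.imread('pics/scene0.png'); t=cv2.imread('pics/top0.png')
a=cv2.resize(s[175:260,60:140],(400,425),interpolation=cv2.INTER_CUBIC)
b=cv2.resize(t[185:255,380:450],(400,400),interpolation=cv2.INTER_CUBIC)
b=np.vstack([b,np.zeros((25,400,3),np.uint8)])
cv2.imwrite('pics/crop0.png',np.hstack([a,b]))
c=cv2.resize(t[175:250,165:300],None,fx=5.8,fy=5.8,interpolation=cv2.INTER_CUBIC)
cv2.imwrite('pics/crop1.png',np.clip(c.astype(float)*1.6,0,255).astype(np.uint8))
E
```

```text
(no output)
```

View pics/crop0.png

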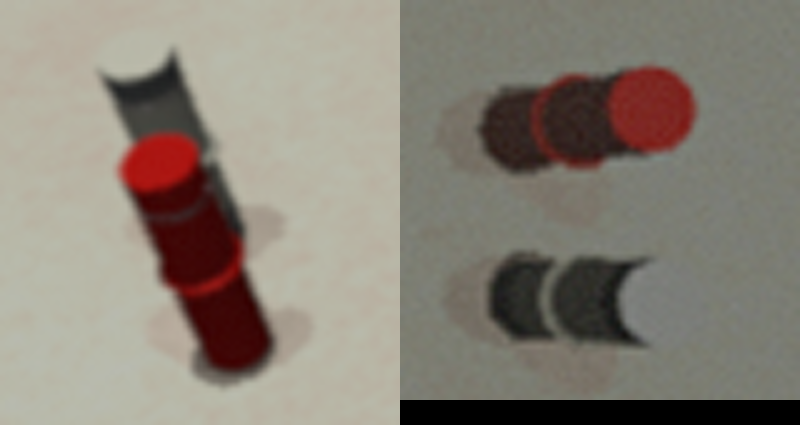

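View pics/crop1.png

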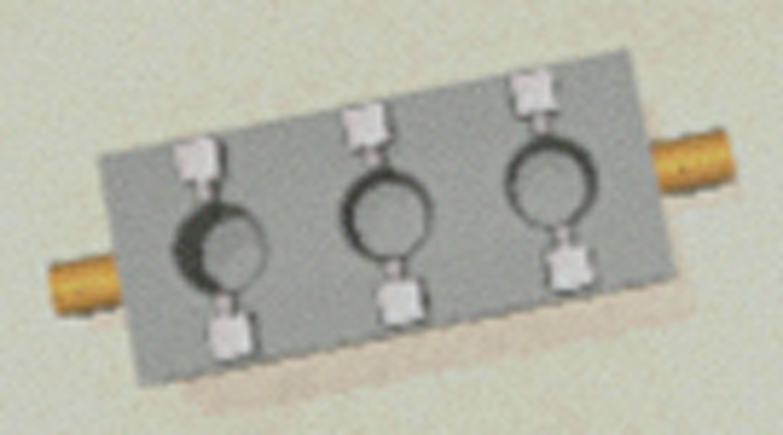

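```bash
cat >> h.py <<'E'
def ray(cm,uv):
    R=cv2.Rodrigues(cm['rvec'])[0]; K=cm['intrinsics']
    d=R.T@np.linalg.inv(K)@np.array([uv[0],uv[1],1.]); return -R.T@cm['tvec'], d
def atz(cm,uv,z):
    c,d=ray(cm,uv); return c+d*(z-c[2])/d[2]
def proj(cm,P):
    return cv2.projectPoints(np.array(P,float).reshape(-1,3),cm['rvec'],cm['tvec'],cm['intrinsics'],None)[0].reshape(-1,2)
E
python3 - <<'E'
from h import *
t=bot.camera_model('top'); s=bot.camera_model('scene')
print('cam',ray(t,(0,0))[0],ray(s,(0,0))[0])
C=[atz(t,(x/5.8+165-.5+.09,y/5.8+175-.5+.09),.08) for x,y in [(100,157),(628,48),(678,277),(140,385)]]
C=np.array(C);print(C, [np.linalg.norm(C[i]-C[(i+1)%4]) for i in range(4)],C.mean(0))
for i,j in((0,1),(3,2)): d=C[i]-C[j]; print('yaw(y-axis)',np.degrees(np.arctan2(-d[0],d[1])))
for i,j in((0,3),(1,2)): d=C[i]-C[j]; print('yaw x',np.degrees(np.arctan2(d[1],d[0])))
for x,y in [(220,248),(387,215),(552,183)]: print('bay',atz(t,(x/5.8+164.6,y/5.8+174.6),.08))
P=atz(t,(425.6,237.5),.13);print('cap',P)
P=atz(t,((492+43-400)/5.714+379.6,302/5.714+184.6),.0);print('foot~',P)
print('red cap',atz(t,((652-400)/5.714+379.6,110/5.714+184.6),.13))
# cap in scene: rim
print('scene cap', atz(s,(60+137/5-.4,175+58/5-.4),.13))
# discs
for x,y in [(235,250),(392,217),(549,187)]:
  for z in (.024,.046): print('disc',z,atz(t,(x/5.8+164.6,y/5.8+174.6),z))
E
```

```text
cam [0.51619722 0.02171127 0.91202768] [ 1.19170834 -0.25751131  0.71227404]
[[ 0.58408072  0.1827869   0.08      ]
 [ 0.62632053 -0.02111532  0.08      ]
 [ 0.53782609 -0.03971318  0.08      ]
 [ 0.49687566  0.16575434  0.08      ]] [np.float64(0.20823140503393128), np.float64(0.09042757672103914), np.float64(0.20950855978683852), np.float64(0.08885285883445664)] [0.56127575 0.07192818 0.08      ]
yaw(y-axis) 11.703688725576438
yaw(y-axis) 11.271564323385933
yaw x 11.051663531031423
yaw x 11.868474128260395
bay [0.54899053 0.13595965 0.08      ]
bay [0.56162214 0.07191154 0.08      ]
bay [0.57390538 0.00844788 0.08      ]
cap [ 0.50500086 -0.33504904  0.13      ]
foot~ [ 0.50327482 -0.34021557  0.        ]
red cap [ 0.57505877 -0.33463455  0.13      ]
scene cap [ 0.50846303 -0.33616167  0.13      ]
disc 0.024 [0.55037636 0.13748984 0.024     ]
disc 0.046 [0.54952961 0.13462154 0.046     ]
disc 0.024 [0.56385772 0.07323369 0.024     ]
disc 0.046 [0.56267698 0.07195727 0.046     ]
disc 0.024 [0.57614425 0.00879168 0.024     ]
disc 0.046 [0.57465912 0.00911175 0.046     ]
```

```bash
cat >> h.py <<'E'
from scipy.spatial.transform import Rotation as Ro
def go(target,yaw_deg):
    """shift cm and turn from the measured pose to pointing-down pose with tool x at yaw"""
    s=bot.read_state(); R=Ro.from_rotvec(s['tcp_rot'])
    y=np.radians(yaw_deg); x=np.array([np.cos(y),np.sin(y),0]); z=np.array([0,0,-1.]); T=Ro.from_matrix(np.c_[x,np.cross(z,x),z])
    print('t',s['time'],'pos',s['tool_pos'].round(4),'F',s['wrist_force'].round(2),'w',s['width'])
    print('shift cm',(R.inv().apply(np.array(target)-s['tool_pos'])*100).round(3),'turn',(R.inv()*T).as_rotvec().round(4))
E
python3 -c "
from h import *
go((.5055,-.3365,.36),11.5)"
```

```text
t 0.15 pos [ 0.1857 -0.6487  0.4036] F [ 0.5 -0.6 -0.3] w 0.9994128096917991
shift cm [ 39.336 -21.206   4.405] turn [-0.0018 -0.      0.078 ]
```

```bash
python3 -m jog '[[[0,4.5,-2.4,0.5,0,0,0.01],[0,9,-4.8,1,0,0,0.02],[0,13.5,-7.3,1.5,0,0,0.03],[0,18,-9.7,2,0,0,0.04],[0,22.5,-12.1,2.5,0,0,0.05],[0,27,-14.5,3,0,0,0.06],[0,31.5,-17,3.5,0,0,0.07],[0,36,-19.4,4,0,0,0.078],[0,39.3,-21.2,4.4,0,0,0.078],[0,39.3,-21.2,4.4,0,0,0.078],[0,39.3,-21.2,4.4,0,0,0.078]]]'
python3 - <<'E'
from h import *
go((.5055,-.3365,.26),11.5)
print(bot.camera_model('wrist')); save('wrist','w1.png'); save('scene','s1.png')
E
```

```text
time: 1.52
tool_pos: [0.505, -0.337, 0.3604]
tcp_rot: [-3.126, -0.316, 0.001]
wrist_force: [1.3, -0.2, -0.4]
width: 0.999
t 1.525 pos [ 0.505  -0.337   0.3604] F [ 1.32 -0.22 -0.37] w 0.9993660080144343
shift cm [ 0.069 -0.041 10.038] turn [-0.0001  0.0009  0.0007]
{'intrinsics': array([[297.31863964,   0.        , 256.53392086],
       [  0.        , 297.31863964, 195.08918085],
       [  0.        ,   0.        ,   1.        ]]), 'rvec': array([-2.23926807,  1.8280796 ,  0.28125174]), 'tvec': array([-0.43224115,  0.38198221,  0.46643625])}
```

View pics/w1.png

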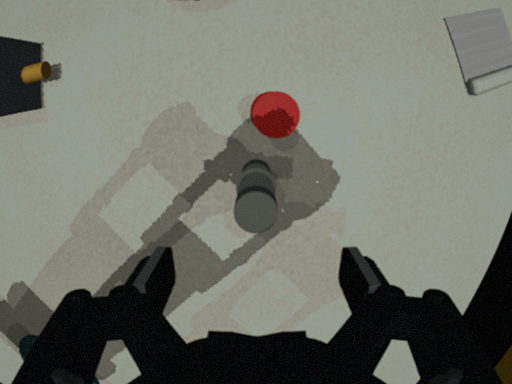

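View pics/s1.png

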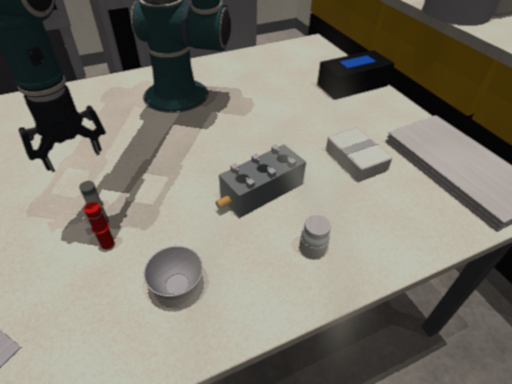

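```bash
cat >> h.py <<'E'
def fray(cm,uv):
    R=cv2.Rodrigues(np.array(cm['rvec']))[0]; K=cm['intrinsics']
    p=np.array([(uv[0]-K[0,2])/K[0,0],(uv[1]-K[1,2])/K[1,1]]); r=np.hypot(*p)+1e-12
    d=np.r_[np.sin(r)*p/r,np.cos(r)]; return -R.T@np.array(cm['tvec']).ravel(),R.T@d
def fatz(cm,uv,z):
    c,d=fray(cm,uv); return c+d*(z-c[2])/d[2]
def fproj(cm,P):
    R=cv2.Rodrigues(np.array(cm['rvec']))[0]; K=cm['intrinsics']
    q=np.array(P,float).reshape(-1,3)@R.T+np.array(cm['tvec']).ravel()
    th=np.arctan2(np.hypot(q[:,0],q[:,1]),q[:,2]); h=np.hypot(q[:,0],q[:,1])+1e-12
    return np.c_[K[0,0]*th*q[:,0]/h+K[0,2],K[1,1]*th*q[:,1]/h+K[1,2]]
E
python3 - <<'E'
from h import *
cm=bot.camera_model('wrist')
print(fray(cm,(256,195)))
im=cv2.imread('pics/w1.png')
c=im[140:250,210:310]; cv2.imwrite('pics/w1c.png',np.clip(cv2.resize(c,None,fx=5,fy=5,interpolation=cv2.INTER_CUBIC).astype(float)*1.8,0,255))
s=cv2.imread('pics/s1.png');c=s[170:260,60:130];cv2.imwrite('pics/s1c.png',cv2.resize(c,None,fx=6,fy=6,interpolation=cv2.INTER_CUBIC))
E
```

```text
(array([ 0.5806921 , -0.32301007,  0.33025585]), array([-0.29479591, -0.05885396, -0.95374608]))[ WARN:0@0.561] global loadsave.cpp:1063 imwrite_ Unsupported depth image for selected encoder is fallbacked to CV_8U.
```

View pics/w1c.png

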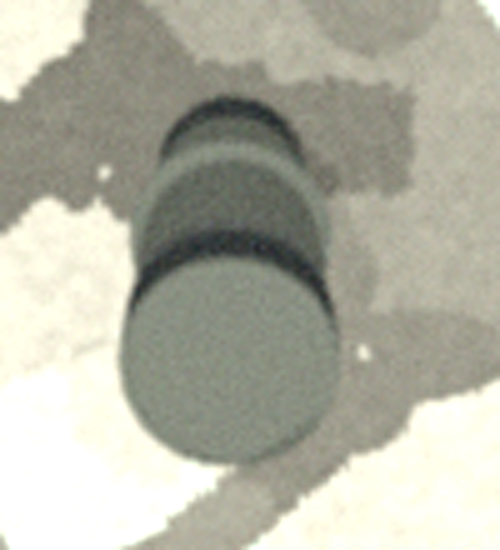

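View pics/s1c.png

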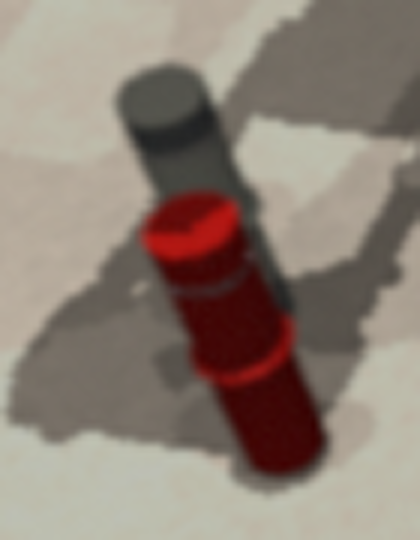

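```bash
python3 - <<'E'
from h import *
cm=bot.camera_model('wrist')
P=fatz(cm,(255.4,211.6),.13);print(P, fatz(cm,(210+121/5-.4,211.6),.13)-fatz(cm,(210+339/5-.4,211.6),.13))
print('scene',atz(bot.camera_model('scene'),(60+160/6-.4,170+96/6-.4),.13))
go((P[0],P[1],.26),11.5)
E
```

```text
[ 0.50643199 -0.33742482  0.13      ] [-0.0062353   0.03080835  0.        ]
scene [ 0.50585439 -0.33737229  0.13      ]
t 1.625 pos [ 0.5046 -0.3378  0.3607] F [-0.21  0.75 -0.02] w 0.9964388271028254
shift cm [1.9400e-01 2.0000e-03 1.0067e+01] turn [ 0.0002  0.0004 -0.001 ]
```

```bash
python3 -m jog '[[[0,0.15,0,2.5,0,0,0],[0,0.15,0,5,0,0,0],[0,0.15,0,7.5,0,0,0],[0,0.15,0,9.5,0,0,0],[0,0.15,0,10,0,0,0],[0.25,0.15,0,10,0,0,0],[0.45,0.15,0,10,0,0,0],[0.6,0.15,0,10,0,0,0],[0.8,0.15,0,10,0,0,0],[0.8,0.15,0,10,0,0,0],[0.8,0.15,0,10,0,0,0]]]' 60
python3 - <<'E'
from h import *
print(bot.read_state()); save('wrist','w2.png'); save('scene','s2.png')
E
```

```text
time: 3.0
tool_pos: [0.5072, -0.3366, 0.262]
tcp_rot: [3.125, 0.315, 0.002]
wrist_force: [-0.3, 1.4, 5.7]
width: 0.361
{'time': 3.0, 'q': array([-6.27035476e-01,  2.64725609e-01,  1.88231787e+00,  4.71892542e-04,
        9.93126638e-01,  7.42602387e-01]), 'joint_vel': array([ 3.63230991e-04, -8.78794350e-04,  2.18734174e-05,  1.99410938e-03,
       -6.28502395e-04,  1.04965691e-03]), 'joint_torque': array([-7.61451200e-01, -4.37951660e+01, -3.06372356e+01, -3.86975119e-01,
       -6.89552017e-01, -4.50478401e-03]), 'tool_pos': array([ 0.50716366, -0.33664814,  0.2619788 ]), 'tcp_rot': array([3.12510799e+00, 3.14978874e-01, 2.08141356e-03]), 'wrist_force': array([-0.29694632,  1.42725923,  5.68425336]), 'torque': array([ 0.46029627,  0.15681642, -0.02929213]), 'width': 0.3614515090747114}
```

View pics/w2.png

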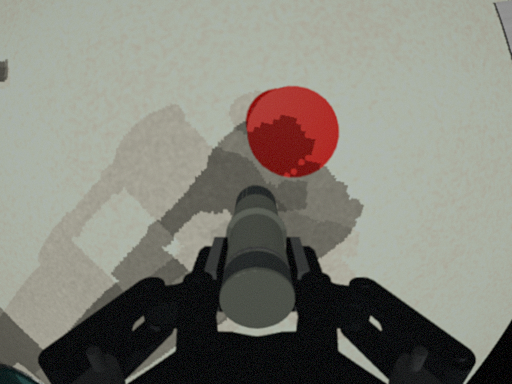

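View pics/s2.png

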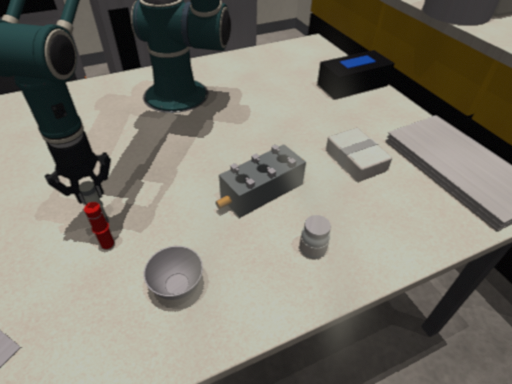

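```bash
python3 - <<'E'
from h import *
cm=bot.camera_model('wrist'); s=bot.read_state()
im=cv2.imread('pics/w2.png')
cv2.imwrite('pics/w2c.png',np.clip(cv2.resize(im[175:340,190:330],None,fx=3.6,fy=3.6,interpolation=cv2.INTER_CUBIC).astype(float)*1.8,0,255).astype(np.uint8))
R=Ro.from_rotvec(s['tcp_rot'])
# project model cylinder around given axis
for n,z in (('foot',0),('cap',.13)):
  for dx in (0,-.001):
    c=s['tool_pos']+R.apply([dx,0,0]); 
    a=np.linspace(0,2*np.pi,9)[:-1]
    print(n,dx,fproj(cm,np.c_[c[0]+.016*np.cos(a),c[1]+.016*np.sin(a),a*0+z]).round(1).tolist())
go((.5072,-.3366,.402),11.5)
go((.549,.1358,.392),11.5)
E
```

```text
foot 0 [[259.2, 182.3], [244.3, 185.1], [236.1, 197.1], [239.2, 210.8], [251.5, 218.5], [265.8, 215.9], [274.2, 204.4], [271.7, 190.5]]
foot -0.001 [[259.2, 183.5], [244.3, 186.3], [236.2, 198.2], [239.3, 212.0], [251.5, 219.6], [265.8, 217.0], [274.2, 205.6], [271.6, 191.7]]
cap 0 [[262.4, 267.3], [232.4, 272.1], [217.0, 292.0], [224.2, 313.8], [247.5, 325.4], [274.4, 321.5], [291.1, 303.9], [287.1, 281.2]]
cap -0.001 [[262.4, 269.5], [232.5, 274.2], [217.2, 293.9], [224.3, 315.5], [247.6, 327.0], [274.4, 323.2], [291.0, 305.6], [287.0, 283.2]]
t 3.1 pos [ 0.5072 -0.3366  0.2619] F [-0.11  2.87  5.25] w 0.3595822381972442
shift cm [ 2.3000e-02  8.0000e-03 -1.4006e+01] turn [ 0.0007 -0.0012  0.0002]
t 3.1 pos [ 0.5072 -0.3366  0.2619] F [-0.11  2.87  5.25] w 0.3595822381972442
shift cm [ 13.543 -45.449 -13.021] turn [ 0.0007 -0.0012  0.0002]
```

View pics/w2c.png

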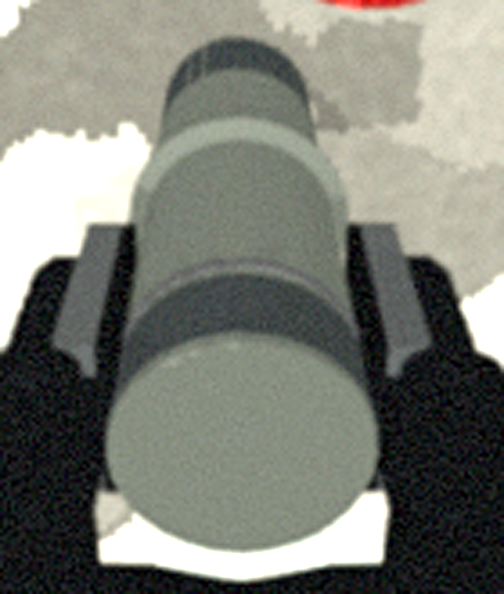

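```bash
python3 -m jog '[[[0.8,0,0,-1,0,0,0],[0.8,0,0,-4,0,0,0],[0.8,0,0,-8,0,0,0],[0.8,0,0,-12,0,0,0],[0.8,0.8,-2.5,-14,0,0,0],[0.8,2.1,-7,-14,0,0,0],[0.8,3.5,-12,-14,0,0,0],[0.8,5,-17,-14,0,0,0],[0.8,6.5,-22,-14,0,0,0],[0.8,8,-27,-14,0,0,0],[0.8,9.4,-32,-14,0,0,0],[0.8,10.9,-37,-14,0,0,0]]]'
python3 - <<'E'
from h import *
go((.549,.1358,.402),11.5)
E
```

```text
time: 4.6
tool_pos: [0.5392, 0.0492, 0.4004]
tcp_rot: [3.125, 0.315, -0.001]
wrist_force: [1.1, 0.1, -3.0]
width: 0.361
t 4.6 pos [0.5392 0.0492 0.4004] F [ 1.07  0.09 -2.98] w 0.36059430451327446
shift cm [ 2.683 -8.292 -0.167] turn [0.0003 0.0006 0.0001]
```

```bash
python3 -m jog '[[[0.8,1.3,-4,0,0,0,0],[0.8,2.2,-7,0,0,0,0],[0.8,2.65,-8.4,0.5,0,0,0],[0.8,2.65,-8.4,1.5,0,0,0],[0.8,2.65,-8.4,2,0,0,0],[0.8,2.65,-8.4,2,0,0,0]]]'
python3 - <<'E'
from h import *
go((.549,.1358,.38),11.5)
print(bot.camera_model('wrist'))
save('wrist','w3.png');save('scene','s3.png');save('top','t3.png')
s=cv2.imread('pics/s3.png');c=s[110:230,190:320];cv2.imwrite('pics/s3c.png',cv2.resize(c,None,fx=4.6,fy=4.6,interpolation=cv2.INTER_CUBIC))
E
```

```text
time: 5.35
tool_pos: [0.5486, 0.134, 0.3795]
tcp_rot: [3.125, 0.313, -0.003]
wrist_force: [0.4, -0.2, -3.1]
width: 0.359
t 5.35 pos [0.5486 0.134  0.3795] F [ 0.38 -0.24 -3.06] w 0.3593171309275969
shift cm [ 0.076 -0.167 -0.05 ] turn [ 0.0004  0.0022 -0.0014]
{'intrinsics': array([[297.31863964,   0.        , 256.53392086],
       [  0.        , 297.31863964, 195.08918085],
       [  0.        ,   0.        ,   1.        ]]), 'rvec': array([-2.23636166,  1.82968257,  0.28224904]), 'tvec': array([0.02151496, 0.50603225, 0.52682277])}
```

View pics/w3.png

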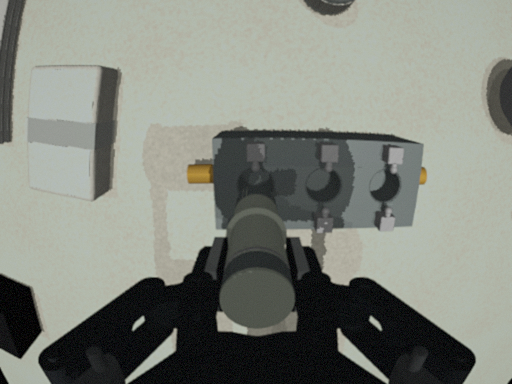

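View pics/s3c.png

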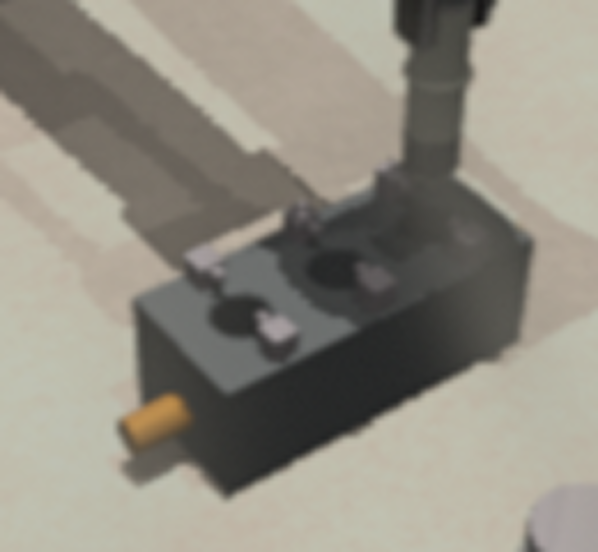

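```bash
python3 - <<'E'
from h import *
im=cv2.imread('pics/w3.png')
cv2.imwrite('pics/w3c.png',np.clip(cv2.resize(im[125:240,205:435],None,fx=3.45,fy=3.45,interpolation=cv2.INTER_CUBIC).astype(float)*2,0,255).astype(np.uint8))
cv2.imwrite('pics/w3d.png',np.clip(cv2.resize(im[135:235,205:305],None,fx=5.8,fy=5.8,interpolation=cv2.INTER_CUBIC).astype(float)*2.2,0,255).astype(np.uint8))
E
```

```text
(no output)
```

View pics/w3c.png

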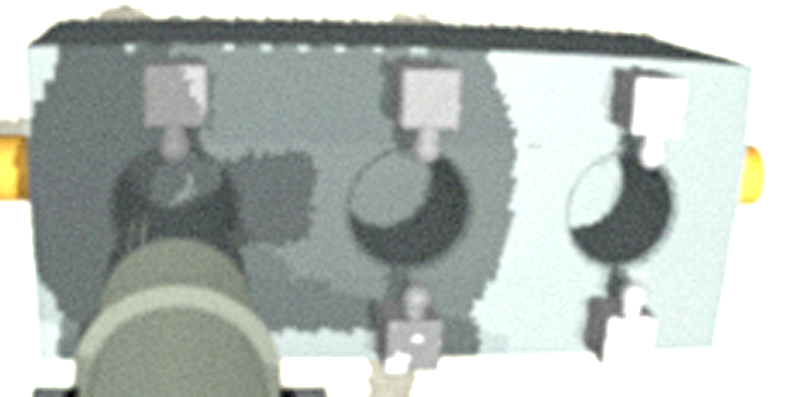

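View pics/w3d.png

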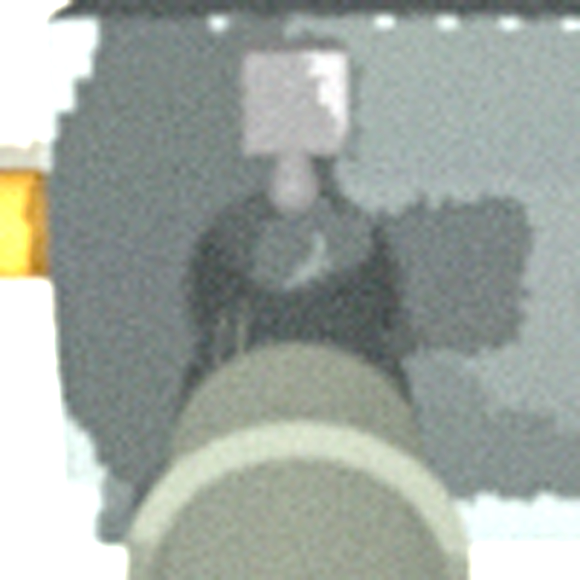

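```bash
python3 - <<'E'
from h import *
cm={'intrinsics':bot.camera_model('wrist')['intrinsics'],'rvec':np.array([-2.23636166,1.82968257,0.28224904]),'tvec':np.array([0.02151496,0.50603225,0.52682277])}
s=bot.read_state();R=Ro.from_rotvec(s['tcp_rot']);p=s['tool_pos']
f=lambda x,y,k,ox,oy:((x+.5)/k+ox-.5,(y+.5)/k+oy-.5)
for n,uv in (('b',f(409,207,3.45,205,125)),('c',f(621,206,3.45,205,125))):
    print(n,fatz(cm,uv,.08), fatz(cm,uv,.08)-p)
for y in (250,300): 
  P=fatz(cm,f(293,y,5.8,205,135),.08);print('a',P,R.inv().apply(P-p))
for n,uv in zip(('TL','TR','BR','BL'),[(30,45),(750,66),(712,345),(42,355)]): print(n,fatz(cm,f(*uv,3.45,205,125),.08))
# predicted mouths with top-cam block
for yaw,c in ((11.5,(.5614,.0719)),):
  y=np.radians(yaw)
  for n,k in (('a',1),('b',0),('c',-1)):
    b=np.array([c[0]-np.sin(y)*.065*k,c[1]+np.cos(y)*.065*k,.08])
    a=np.linspace(0,2*np.pi,5)[:-1]+y
    print(n,b,((fproj(cm,np.c_[b[0]+.017*np.cos(a),b[1]+.017*np.sin(a),a*0+.08])-[205,125]+.5)*3.45-.5).round(0).tolist())
print(R.inv().apply([.5485-p[0],.1356-p[1],0]))
E
```

```text
b [0.56388543 0.07113272 0.08      ] [ 0.01478726 -0.06334587 -0.30090489]
c [0.57746275 0.00796889 0.08      ] [ 0.02836458 -0.1265097  -0.30090489]
a [0.55745569 0.13614708 0.08      ] [ 8.40802195e-03 -1.71541005e-05  3.00908107e-01]
a [0.54925427 0.13449967 0.08      ] [ 4.27868091e-05 -2.90235859e-05  3.00904926e-01]
TL [0.58700954 0.1808987  0.08      ]
TR [ 0.62752519 -0.02182279  0.08      ]
BR [ 0.54121908 -0.03988568  0.08      ]
BL [0.50007921 0.16342231 0.08      ]
a [0.54844108 0.13559511 0.08      ] [[169.0, 154.0], [107.0, 215.0], [170.0, 274.0], [232.0, 215.0]]
b [0.5614 0.0719 0.08  ] [[408.0, 155.0], [344.0, 215.0], [400.0, 273.0], [463.0, 215.0]]
c [0.57435892 0.00820489 0.08      ] [[624.0, 159.0], [565.0, 216.0], [610.0, 271.0], [668.0, 216.0]]
[-3.63887221e-04 -1.21777199e-03 -2.97450169e-07]
```

```bash
python3 - <<'E'
from h import *
s=cv2.imread('pics/s3.png');c=s[130:200,250:320];cv2.imwrite('pics/s3d.png',np.clip(cv2.resize(c,None,fx=8,fy=8,interpolation=cv2.INTER_CUBIC).astype(float)*2,0,255).astype(np.uint8))
c=s[140:222,212:310];cv2.imwrite('pics/s3e.png',np.clip(cv2.resize(c,None,fx=7,fy=7,interpolation=cv2.INTER_CUBIC).astype(float)*1.8,0,255).astype(np.uint8))
w=cv2.imread('pics/w3.png');c=w[150:200,225:285];c=np.clip(cv2.GaussianBlur(cv2.resize(c,None,fx=10,fy=10,interpolation=cv2.INTER_CUBIC),(0,0),5).astype(float)*3.5-20,0,255);cv2.imwrite('pics/w3e.png',c.astype(np.uint8))
E
```

```text
(no output)
```

View pics/s3d.png

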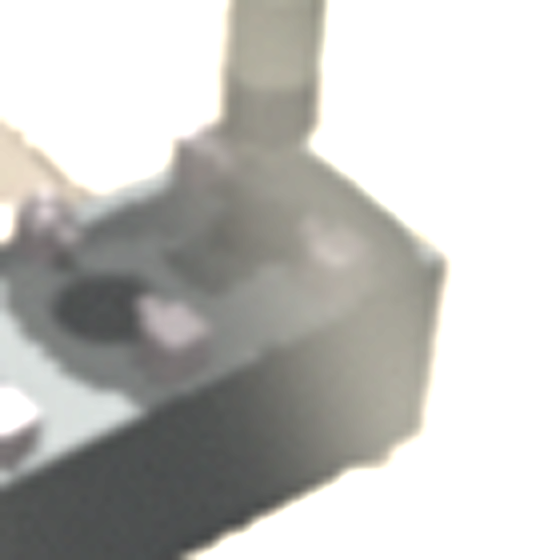

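View pics/s3e.png

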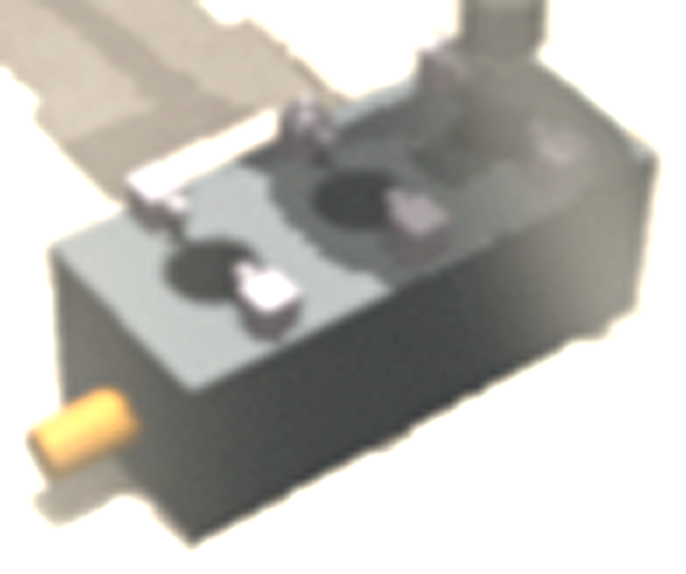

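View pics/w3e.png

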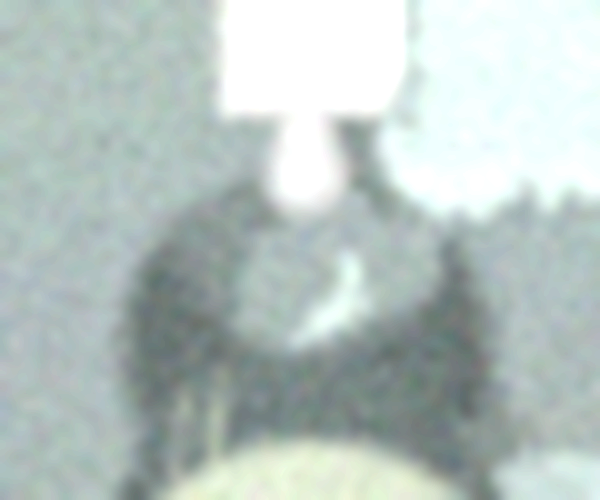

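```bash
python3 - <<'E'
from h import *
from scipy.optimize import least_squares
cm=bot.camera_model('scene'); p=bot.read_state()['tool_pos']; print(p)
f=lambda x,y,k,ox,oy:((x+.5)/k+ox-.5,(y+.5)/k+oy-.5)
g=lambda x,y:f(x,y,7,212,140)
obs=np.array([g(55,245),g(193,387),g(655,160),g(193,543)])
def model(v):
    x,y,a=v; c,s=np.cos(a),np.sin(a)
    L=np.array([[-.045,-.105,.08],[.045,-.105,.08],[.045,.105,.08],[.045,-.105,0]])
    return np.c_[x+c*L[:,0]-s*L[:,1],y+s*L[:,0]+c*L[:,1],L[:,2]]
r=least_squares(lambda v:(proj(cm,model(v))-obs).ravel(),[.561,.072,.2]); print('block scene',r.x,np.degrees(r.x[2]),r.fun.round(2))
# bay mouths b,c in scene: ellipse left/right/top/bottom
for n,uv in (('c',g(212,270)),('b',g(360,199))): print(n,atz(cm,uv,.08))
# axis of the cartridge: predicted foot pts
for dz in (.1175,.13,.1475): print(dz,[( (proj(cm,[[p[0]+dx,p[1]+dy,dz]])[0]-[250,130]+.5)*8-.5).round(1).tolist() for dx,dy in ((0,0),(.002,0),(0,.002))])
E
```

```text
[0.54909817 0.13447859 0.38090489]
block scene [0.56185248 0.07120862 0.19243793] 11.025881071312456 [-0.96 -0.54 -0.22  0.47  1.02 -0.76  0.22  0.44]
c [0.57507333 0.0066041  0.08      ]
b [0.56262184 0.0704232  0.08      ]
0.1175 [[274.6, 138.0], [277.6, 141.6], [280.2, 136.3]]
0.13 [[277.5, 106.6], [280.5, 110.2], [283.1, 105.0]]
0.1475 [[281.6, 61.6], [284.6, 65.2], [287.3, 60.0]]
```

```bash
python3 -m jog '[[[0.8,0.19,-0.08,0.3,0,0,0],[0.8,0.19,-0.08,1.2,0,0,0],[0.8,0.19,-0.08,2.0,0,0,0],[0.8,0.19,-0.08,2.2,0,0,0],[0.8,0.19,-0.08,2.2,0,0,0]]]'
python3 - <<'E'
from h import *
save('wrist','w4.png');s=save('scene','s4.png')[:,:,::-1]
go((.5512,.1356,.347),11.5)
c=s[130:200,250:320];A=np.clip(cv2.resize(c,(400,400),interpolation=cv2.INTER_CUBIC).astype(float)*2,0,255)
w=cv2.imread('pics/w4.png');B=np.clip(cv2.resize(w[140:220,216:296],(400,400),interpolation=cv2.INTER_CUBIC).astype(float)*2.5,0,255)
cv2.imwrite('pics/c4.png',np.hstack([A,B]).astype(np.uint8))
E
```

```text
time: 6.12
tool_pos: [0.5505, 0.1364, 0.3582]
tcp_rot: [3.126, 0.315, -0.001]
wrist_force: [0.4, 0.1, -2.5]
width: 0.365
t 6.225 pos [0.5507 0.1365 0.3588] F [-0.1  -0.03 -3.62] w 0.36169753718273895
shift cm [0.027 0.094 1.185] turn [-0.     -0.0003  0.0001]
```

View pics/c4.png

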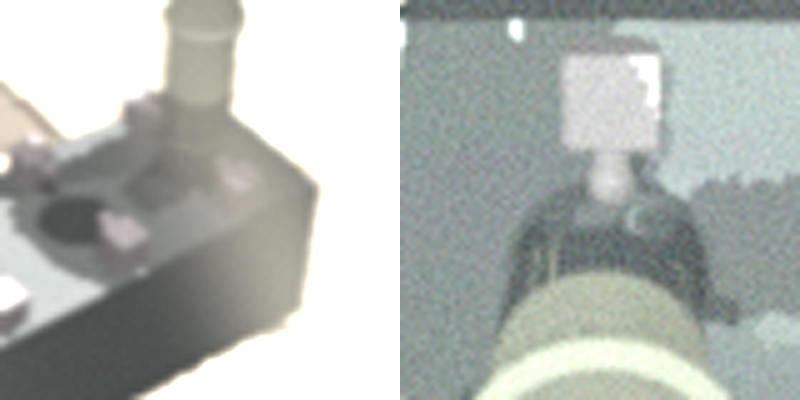

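```bash
python3 - <<'E'
from h import *
cm=bot.camera_model('wrist');s=bot.read_state();R=Ro.from_rotvec(s['tcp_rot']);p=s['tool_pos']
zf=p[2]-.262;print(zf)
for v in (174,175,176,177,178):
  print(v,(R.inv().apply(fatz(cm,(257,v),.08)-p)*1000).round(1))
for v in (184,185,186,187):
  print(v,(R.inv().apply(fatz(cm,(257,v),zf)-p)*1000).round(1),(R.inv().apply(fatz(cm,(257,v),zf+.002)-p)*1000).round(1))
w=cv2.imread('pics/w4.png');c=w[165:200,230:285];c=np.clip(cv2.GaussianBlur(cv2.resize(c,None,fx=12,fy=12,interpolation=cv2.INTER_CUBIC),(0,0),6).astype(float)*4-50,0,255);cv2.imwrite('pics/w4e.png',c.astype(np.uint8))
E
```

```text
0.09684511935409279
174 [ 18.2   1.3 278.9]
175 [ 17.4   1.3 278.9]
176 [ 16.5   1.3 278.9]
177 [ 15.6   1.3 278.9]
178 [ 14.7   1.3 278.8]
184 [ 14.    1.2 262. ] [ 14.5   1.2 260. ]
185 [ 13.1   1.2 262. ] [ 13.7   1.2 260. ]
186 [ 12.3   1.2 262. ] [ 12.8   1.2 260. ]
187 [ 11.4   1.2 262. ] [ 12.    1.2 260. ]
```

View pics/w4e.png

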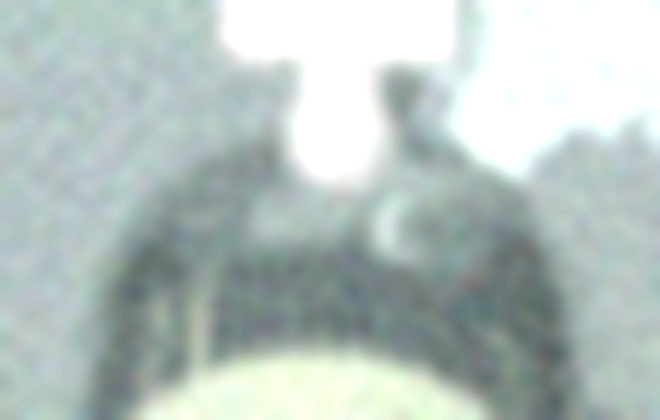

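```bash
python3 -m jog '[[[0.8,0.1,0.08,0,0,0,0],[0.8,0.1,0.08,0.6,0,0,0],[0.8,0.1,0.08,1.1,0,0,0],[0.8,0.1,0.08,1.5,0,0,0],[0.8,0.1,0.08,1.5,0,0,0]]]'; python3 -m jog '[[[0.8,0,0,0.1,0,0,0],[0.8,0,0,0.2,0,0,0],[0.8,0,0,0.3,0,0,0]]]'; python3 -m jog '[[[0.8,0,0,0.1,0,0,0],[0.8,0,0,0.1,0,0,0]]]'
```

```text
time: 6.85
tool_pos: [0.5515, 0.1358, 0.3429]
tcp_rot: [3.126, 0.315, -0.002]
wrist_force: [0.5, 0.4, -3.0]
width: 0.359
time: 7.22
tool_pos: [0.5518, 0.1358, 0.3408]
tcp_rot: [-3.126, -0.315, -0.001]
wrist_force: [-0.2, -0.5, -2.9]
width: 0.362
time: 7.48
tool_pos: [0.5517, 0.1358, 0.3396]
tcp_rot: [-3.126, -0.315, 0.0]
wrist_force: [-0.2, -0.2, -2.8]
width: 0.362
```

```bash
for i in 1 2; do python3 -m jog '[[[0.8,0,0,0.15,0,0,0],[0.8,0,0,0.3,0,0,0],[0.8,0,0,0.3,0,0,0]]]'; done
```

```text
time: 7.85
tool_pos: [0.5517, 0.1358, 0.3364]
tcp_rot: [3.126, 0.315, -0.001]
wrist_force: [-0.9, -1.2, -3.5]
width: 0.362
time: 8.22
tool_pos: [0.5517, 0.1358, 0.3334]
tcp_rot: [-3.126, -0.315, 0.001]
wrist_force: [-0.4, 0.0, -2.3]
width: 0.366
```

```bash
python3 -m jog '[[[0.8,0,0,0.2,0,0,0],[0.8,0,0,0.4,0,0,0],[0.8,0,0,0.6,0,0,0],[0.8,0,0,0.8,0,0,0],[0.8,0,0,1.0,0,0,0],[0.8,0,0,1.0,0,0,0]]]';python3 -m jog '[[[0.8,0,0,0.2,0,0,0],[0.8,0,0,0.4,0,0,0],[0.8,0,0,0.6,0,0,0],[0.8,0,0,0.8,0,0,0],[0.8,0,0,1.0,0,0,0],[0.8,0,0,1.0,0,0,0]]]'
```

```text
time: 8.98
tool_pos: [0.5517, 0.1358, 0.3234]
tcp_rot: [-3.126, -0.315, 0.001]
wrist_force: [0.5, -0.2, -3.3]
width: 0.357
time: 9.72
tool_pos: [0.5517, 0.1358, 0.3134]
tcp_rot: [-3.126, -0.315, 0.001]
wrist_force: [1.1, 0.1, -2.9]
width: 0.362
```

```bash
python3 -m jog '[[[0.8,0,0,0.1,0,0,0],[0.8,0,0,0.2,0,0,0],[0.8,0,0,0.3,0,0,0],[0.8,0,0,0.4,0,0,0],[0.8,0,0,0.4,0,0,0]]]';for i in 1 2 3; do python3 -m jog '[[[0.8,0,0,0.05,0,0,0],[0.8,0,0,0.1,0,0,0],[0.8,0,0,0.1,0,0,0]]]' | grep -v rot; done
```

```text
time: 10.35
tool_pos: [0.5517, 0.1358, 0.3095]
tcp_rot: [-3.126, -0.315, 0.0]
wrist_force: [-0.0, 0.9, -3.5]
width: 0.358
time: 10.72
tool_pos: [0.5518, 0.1358, 0.3087]
wrist_force: [-0.0, 0.1, -3.1]
width: 0.36
time: 11.1
tool_pos: [0.5518, 0.1358, 0.3076]
wrist_force: [-0.6, -0.1, -1.6]
width: 0.363
time: 11.48
tool_pos: [0.5518, 0.1358, 0.3066]
wrist_force: [0.2, 0.7, -3.3]
width: 0.364
```

```bash
for i in 1 2 3 4; do python3 -m jog '[[[0.8,0,0,0.05,0,0,0],[0.8,0,0,0.1,0,0,0],[0.8,0,0,0.1,0,0,0]]]' | grep -v rot; done
```

```text
time: 11.85
tool_pos: [0.5517, 0.1358, 0.3056]
wrist_force: [-0.7, -0.2, -2.9]
width: 0.36
time: 12.22
tool_pos: [0.5517, 0.1358, 0.3046]
wrist_force: [-0.3, -0.5, -2.8]
width: 0.362
time: 12.6
tool_pos: [0.5518, 0.1358, 0.3036]
wrist_force: [0.1, -0.0, -2.4]
width: 0.361
time: 12.98
tool_pos: [0.5518, 0.1358, 0.3026]
wrist_force: [0.1, -0.8, -3.4]
width: 0.362
```

```bash
python3 -m jog '[[[0.8,0,0,0.15,0,0,0],[0.8,0,0,0.3,0,0,0],[0.8,0,0,0.45,0,0,0],[0.8,0,0,0.45,0,0,0]]]'; for i in 1 2 3 4; do python3 -m jog '[[[0.8,0,0,0.05,0,0,0],[0.8,0,0,0.1,0,0,0],[0.8,0,0,0.1,0,0,0]]]' | grep -v rot; done
```

```text
time: 13.48
tool_pos: [0.5517, 0.1358, 0.2979]
tcp_rot: [-3.126, -0.315, 0.001]
wrist_force: [0.3, -0.4, -2.6]
width: 0.358
time: 13.85
tool_pos: [0.5518, 0.1358, 0.2972]
wrist_force: [-0.7, -0.4, -2.5]
width: 0.356
time: 14.22
tool_pos: [0.5517, 0.1358, 0.2962]
wrist_force: [-1.6, 0.4, -1.1]
width: 0.359
time: 14.6
tool_pos: [0.5518, 0.1359, 0.2955]
wrist_force: [-2.5, -0.6, 2.1]
width: 0.36
time: 14.98
tool_pos: [0.5519, 0.1358, 0.2946]
wrist_force: [-3.4, -0.5, 4.1]
width: 0.364
```

```bash
python3 -m jog '[[[0.8,-0.04,0,0.05,0,0,0],[0.8,-0.04,0,0.1,0,0,0],[0.8,-0.04,0,0.1,0,0,0]]]' | grep -v rot; for i in 1 2 ; do python3 -m jog '[[[0.8,0,0,0.05,0,0,0],[0.8,0,0,0.1,0,0,0],[0.8,0,0,0.1,0,0,0]]]' | grep -v rot; done
```

```text
time: 15.35
tool_pos: [0.5518, 0.1358, 0.294]
wrist_force: [-3.4, -0.9, 6.3]
width: 0.362
time: 15.72
tool_pos: [0.5519, 0.1358, 0.2934]
wrist_force: [-3.4, -1.4, 7.2]
width: 0.357
time: 16.1
tool_pos: [0.5518, 0.1357, 0.2917]
wrist_force: [-2.0, -0.8, 4.5]
width: 0.357
```

```bash
for i in 1 2 3; do python3 -m jog '[[[0.8,0,0,0.05,0,0,0],[0.8,0,0,0.1,0,0,0],[0.8,0,0,0.1,0,0,0]]]' | grep -v rot; done
```

```text
time: 16.48
tool_pos: [0.5512, 0.1357, 0.289]
wrist_force: [0.8, -0.6, -5.1]
width: 0.359
time: 16.85
tool_pos: [0.5513, 0.1357, 0.2888]
wrist_force: [0.8, 0.0, -3.3]
width: 0.36
time: 17.23
tool_pos: [0.5512, 0.1357, 0.2879]
wrist_force: [0.3, -0.4, -4.6]
width: 0.362
```

```bash
for i in 1 2 3; do python3 -m jog '[[[0.8,0,0,0.05,0,0,0],[0.8,0,0,0.1,0,0,0],[0.8,0,0,0.1,0,0,0]]]' | grep -v rot; done
```

```text
time: 17.6
tool_pos: [0.5514, 0.1357, 0.2872]
wrist_force: [-0.7, 0.3, -3.2]
width: 0.357
time: 17.98
tool_pos: [0.5514, 0.1357, 0.2863]
wrist_force: [0.5, 0.6, -1.7]
width: 0.362
time: 18.35
tool_pos: [0.5515, 0.1358, 0.2856]
wrist_force: [-1.4, -0.1, -0.2]
width: 0.358
```

```bash
for i in 1 2; do python3 -m jog '[[[0.8,0,0,0.05,0,0,0],[0.8,0,0,0.1,0,0,0],[0.8,0,0,0.1,0,0,0]]]' | grep -v rot; done
python3 - <<'E'
from h import *
s=save('scene','s5.png')[:,:,::-1]
c=s[90:190,230:330];A=np.clip(cv2.resize(c,(560,560),interpolation=cv2.INTER_CUBIC).astype(float)*1.7,0,255)
cv2.imwrite('pics/c5.png',A.astype(np.uint8))
E
```

```text
time: 18.73
tool_pos: [0.5516, 0.1358, 0.2847]
wrist_force: [-0.3, -0.3, 3.6]
width: 0.36
time: 19.1
tool_pos: [0.5517, 0.1358, 0.284]
wrist_force: [-1.4, -0.8, 6.2]
width: 0.36
```

View pics/c5.png

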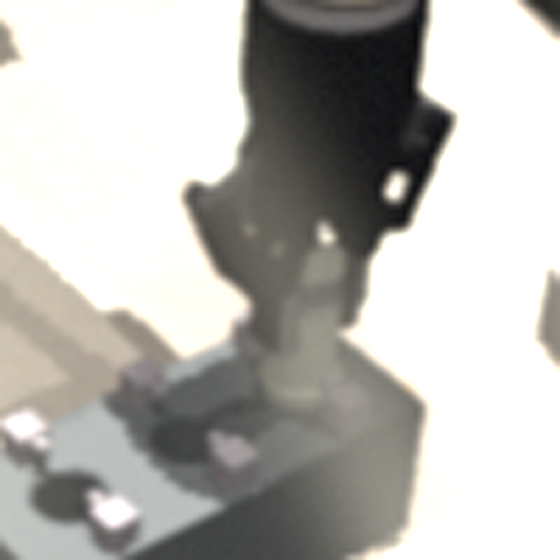

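```bash
python3 -m jog '[[[0.8,0,0,-0.1,0,0,0],[0.8,0,0,-0.2,0,0,0],[0.8,0,0,-0.2,0,0,0]]]' | grep -v rot;  python3 -m jog '[[[0.5,0,0,0,0,0,0],[0.3,0,0,0,0,0,0],[0,0,0,0,0,0,0],[0,0,0,0,0,0,0],[0,0,0,0,0,0,0],[0,0,0,0,0,0,0]]]'; python3 -m jog '[[[0,0,0,-2,0,0,0],[0,0,0,-5,0,0,0],[0,0,0,-9,0,0,0],[0,0,0,-13,0,0,0],[0,-2,0,-15,0,0,0],[0,-6,0,-15,0,0,0],[0,-10,0,-15,0,0,0],[0,-10,0,-15,0,0,0]]]'
python3 - <<'E'
from h import *
w=save('wrist','w6.png')
s=save('scene','s6.png')[:,:,::-1];t=save('top','t6.png')
c=s[100:200,230:330];A=np.clip(cv2.resize(c,(400,400),interpolation=cv2.INTER_CUBIC).astype(float)*1.5,0,255)
B=np.clip(cv2.resize(t[170:250,165:245,::-1],(400,400),interpolation=cv2.INTER_CUBIC).astype(float)*1.6,0,255)
cv2.imwrite('pics/c6.png',np.hstack([A,B]).astype(np.uint8))
E
```

```text
time: 19.52
tool_pos: [0.5514, 0.1357, 0.2851]
wrist_force: [0.7, -0.4, 2.6]
width: 0.358
time: 20.27
tool_pos: [0.5514, 0.1357, 0.2852]
tcp_rot: [-3.126, -0.315, -0.0]
wrist_force: [-0.4, -0.2, 0.6]
width: 1.002
time: 21.28
tool_pos: [0.4513, 0.1154, 0.4351]
tcp_rot: [3.126, 0.315, -0.0]
wrist_force: [0.3, 1.2, -0.6]
width: 1.0
```

View pics/c6.png

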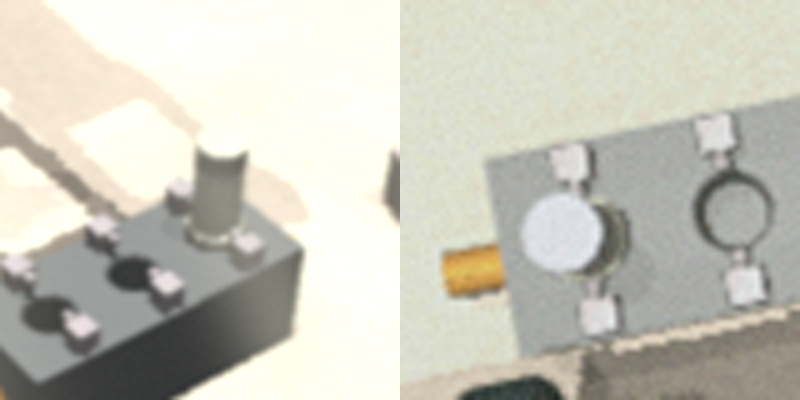

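View pics/w6.png

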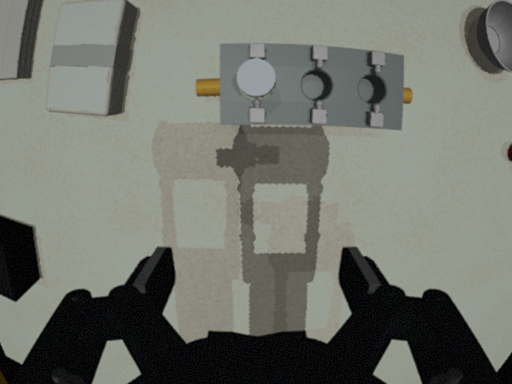

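View pics/s6.png

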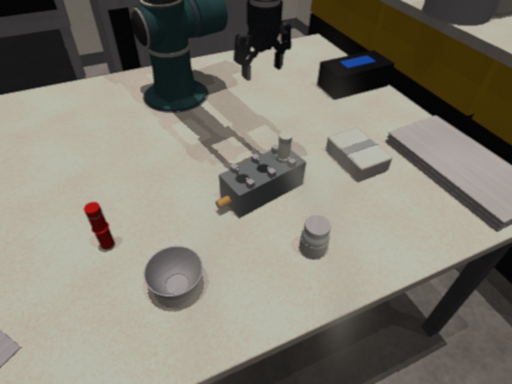

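```bash
python3 - <<'E'
from h import *
t=bot.camera_model('top');s=bot.camera_model('scene');w=bot.camera_model('wrist')
r=[ray(s,(230+222.5/4-.5,100+144.5/4-.5)),ray(t,(165+163.5/5-.5,170+233.5/5-.5)),fray(w,(256,77))]
def tri(r):
    A=sum(np.eye(3)-np.outer(d,d)/(d@d) for c,d in r); b=sum((np.eye(3)-np.outer(d,d)/(d@d))@c for c,d in r); return np.linalg.solve(A,b)
print(tri(r),tri(r[:2]))
E
```

```text
[0.55058322 0.13561316 0.15355029] [0.54824713 0.13641117 0.15143745]
```

Triangulation puts the cap at z ≈ 0.1515–0.1535 m against 0.154 m expected when home. The cartridge stands upright with its rib below the catches, and the bystanders haven't moved, so I'm handing in.

```bash
python3 -c "
from workcell import bot
print(bot.finish_job())"
```

```text
the job is handed in; nothing more can be done
None
```

The new cartridge is fully home in bay_a, released and upright. The job was handed in with the arm clear of everything, at about 21.5 s of the 61 s allowed.

- **Finding the clear bay:** I tried bay_a first because the top picture hinted it was the deepest. Lowering the cartridge there met no resistance beyond its own weight through the 34 mm leftover depth and on to 45 mm. I did not try bay_b or bay_c, since bay_a proved clear.
- **Pressing home:** The rib met the catches about 11 mm short of home, and the push needed was about 10 N. They snapped over at about 5 mm short. The floor contact came at the expected depth. I pressed to a little under 10 N there, well below the 25 N limit, then eased off and opened the gripper.
- **Last checks:** The cap triangulates to 0.1515 m (two cameras) or 0.1535 m (three cameras), against 0.154 m expected when home, so within the 2 mm calibration. The rib looks to be below the catches. The bowl, napkins, jar and red cartridge look to be where they were.
- **Disagreements:** The cameras differed by 2 to 3 mm on the block's position along x. I settled it from the cartridge's position relative to the bay in the wrist and scene pictures. A sideways force of up to 3.4 N showed as the catches engaged, and it went away once they snapped over.

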